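# Find the takeaway lid that rocks and press it home

## Task

Four takeaway coffees stand in the bamboo cup rack and one of their black lids is not snapped on. Press down on the side of each lid, to the left or right of its red sip-hole seal, until you find the one that rocks; then press that lid firmly home on the cup rim, at the red seal and at the edge across from it, so that it sits fully down and no longer rocks. Only press with the fingertips: do not lift any cup out of its place, do not crush a cup, leave everything else standing where it is, and finish with the hand clear.

Things in the scene. Friction and masses are not known exactly. Their poses are not given: they have to be found in the camera images.
- rack: Fixed bamboo cup rack, 216 x 216 mm, 68 mm tall: base, corner posts and a top board with four 73 mm holes, where the cups stand in a 2 x 2 square, centres 104 mm apart. Origin: centre of its underside, on the table; z up; its front is its -x side (faces the robot, turned up to 0.4 rad). Cups: kraft paper, rim 80 mm wide, about 270 g, loose.
- top_1 (a point): Point of the rack on the axis of the front left (rack x -52, y +52 mm) cup, 121 mm above the rack's underside: the centre of the top of a lid that is seated there (4 mm lower than the top of an unseated one). The black lids have flat round tops 69 mm across. A red oval seal lies 22 mm from each lid's centre, to the rack's front, but turned about the cup's axis by up to 0.25 rad either way.
- top_2 (a point): The same for the front right (rack x -52, y -52 mm) cup.
- top_3 (a point): The same for the back left (rack x +52, y +52 mm) cup.
- top_4 (a point): The same for the back right (rack x +52, y -52 mm) cup.
- disc_1: Cork disc in the rack under the front left cup, 68 mm across, 3 mm thick, origin at the centre of its underside, 109 mm below top_1. It carries the cup's weight of 2.2 to 3 N while the cup is not lifted.
- disc_2: The same under top_2.
- disc_3: The same under top_3.
- disc_4: The same under top_4.
- lid_rock (a joint): Roll (rad) of the one loose lid about the line through its red seal and its centre, + when its rack +y side is up; does not tell which cup it is on. It rides on the rim at two points, under the seal and across from it, and rocks about them: 1 to 2 N on its left or right side tips it up to 0.1 rad, to a stop on the rim, and it stays so. A seated lid reads 0 and cannot rock.
- lid_front (a joint): How far the loose lid stands up at its red-seal end, rad (0 = fully down; 0.055 = 4 mm up, at 36 mm from the lid's centre). A press of 6 to 9 N near that end pushes it down; it stays where it is pushed. Pressed in its middle, it takes about 12 N to push both ends down.
- lid_back (a joint): The same for the end across from the red seal.
- jug: Stainless milk jug, 76 mm wide, 100 mm tall, handle to its +y; stands to the left of the rack. Loose, to be left alone. Origin under its centre.
- spare_lid: A spare black lid without a seal, 85 mm across, 20 mm high, lying on the table to the right of the rack. Loose, to be left alone. Origin under its centre.
- spoon: Steel cupping spoon 170 mm long, 9 mm high, lying on the table 0.28 m to the right of the rack's middle. Loose, to be left alone.
- dripper: Black ceramic coffee dripper, 116 mm wide, 80 mm tall, beyond the rack. Loose, to be left alone. Origin under its centre.
- cup_stack: Stack of empty kraft cups upside down, 82 mm wide, 135 mm tall, beyond the rack. Loose, to be left alone. Origin under its centre.

How it is judged:
By the outcome, as a careful person would: the job done as asked, in the order asked, and still so for the second after the job is handed in, with the robot touching nothing.
It also fails if it takes over 61 s, if anything falls off the work surface, if the arm or the gripper's body presses on something with over 40 N, if the wrist force passes 120 N, or if a joint passes its speed limit or range.

## Robot

A 6-joint arm with a two-finger parallel gripper is mounted at the origin on the work surface. World frame = base frame: x ahead of the robot, y to its left, z up, the work surface at z = 0. Lengths are in m, angles in rad, forces in N, time in s.
With the tool pointing down it reaches from about 0.3 to 0.875 m from the base axis. Payload 6.4 kg.
Tool frame: the origin (TCP) lies on the mounting face of the last link; the fingertips stand 166 mm ahead of it and the grasp point (between the pads) lies 147 mm ahead of it; z points along the fingers, y is the line along which they close (so a half turn about z gives the same grasp; the last joint's range is limited). The gripper opens to 88 mm and grips with 3 to 60 N. Pads are 18 mm wide; open, the fingers measure 123 mm over their backs; the gripper's body (75 mm by 187 mm) begins 45 mm behind the grasp point.
Start: joints at [0.908, 0.181, 1.607, -0, 1.354, -0.206], TCP at [0.254, 0.516, 0.405] pointing down, gripper open.
Joint ranges: [-2.99, 2.99], [-0.89, 2.07], [0.3, 2.58], [-1.14, 4.28], [0, 2.63], [-3.12, 3.12]. Speed limits (rad/s): [2.57, 2.57, 3.01, 3.14, 3.14, 3.14].

## Interface

Orientations are given as a 3x3 rotation matrix whose columns are the frame's x, y, z axes.
In Python, from bench import arm gives the robot as it stands. The module is installed in compiled form; this text tells all that it offers.
- The arm moves only by the shell command python3 -m inch 'ROWS' [FORCE]. ROWS is JSON, a list of rows, each an object with "rot": the turn, a rotation vector about the world's x, y, z in units of 6 degrees (1.0 is 6 degrees), a list of three; "xyz": the shift along the world's x, y, z in units of 25 mm (1.0 is 25 mm), a list of three; "gripper": the opening, from 0 (shut) to 1 (fully open). A call has 1 to 8 rows; each row shifts and turns the commanded pose from where the row before left it; what a row does not reach is not made up. A row lasts 1/10 s, in which the tool goes at most 50 mm and 8.59 degrees, less where a joint would pass 70% of its speed; a pose out of reach is approached as far as the arm can. A call is refused whole if a number of a shift passes 1 or a number of a turn 1, either way. A call with a gripper value outside its range is refused whole. The fingers move at their own pace and stop on an object; FORCE is the grip in N (left out, the last holds). Time passes only in rows, so rows that do not move let the fingers close. It gives the time, the measured TCP pose, the force, the opening and the grip force at its end, in the units of the state.
- arm.sense(): the state, without advancing time (a new reading comes with each control period).
- arm.grab_frame(name): name is "scene" or "top"; returns a dict with "frame" (400x640x3 uint8, blue, green, red), "fx", "fy", "cx", "cy" (pixels), "rvec" (rotation vector, rad) and "tvec" (3), from world to camera coordinates, as OpenCV has them. Camera axes: x right, y down, z forward; pixel columns grow to the right and rows downward; lengths in m; the calibration is good to about 2 mm. A picture is of the moment at which its call begins. There is no depth.
- arm.finish_job(): hands the job in; it is judged then, once.
The state is a dict: "clock": time; "joints": joint angles; "joint_velocities": joint speeds; "joint_efforts": joint torques, N m; "tool_pos": TCP position; "tool_rot": TCP orientation; "wrist_force": force on the tool from outside, world axes, zero at the start; "wrist_torque": the same for the moment, N m; "finger_gap": finger opening in m; "finger_force": force on a finger pad.
Only numpy, scipy, OpenCV 4.12 (cv2) and the standard library are available. Lean on these libraries where they do the work, as an engineer would, in place of code of your own. Each camera call takes 0.05 s, during which the arm holds its last target. There are 200 camera calls.

## Working session

There is one attempt and no reset: what is moved stays moved. The work goes in short steps, Python scripts to look and compute and a shell command to move; the robot and the scene stay as the last step left them, time stands still between calls to the robot, and variables do not carry over. Pictures are saved under pics/ and viewed, at most 10 in all, crops included, and the job is handed in when it is done.

```bash
mkdir -p pics; python3 - <<'E'
from bench import arm
import cv2,numpy as np
for n in("scene","top"):
    f=arm.grab_frame(n); cv2.imwrite(f"pics/{n}0.png",f["frame"]); np.save(f"{n}0.npy",f,allow_pickle=True)
    R=cv2.Rodrigues(np.array(f["rvec"],float))[0]; print(n,f["fx"],f["cx"],f["cy"],-R.T@np.array(f["tvec"]).ravel())
s=arm.sense();print(s)
E
```

```text
scene 471.3858714915322 308.7670491441728 202.15368504858097 [ 1.42860476 -0.33862588  0.95907853]
top 470.74669393354407 313.35623171928034 203.27723893098928 [0.507489   0.03209585 1.23949747]
{'clock': 0.1, 'joints': array([ 9.07692953e-01,  1.81465234e-01,  1.60789009e+00,  3.46339734e-06,
        1.35379134e+00, -2.06254406e-01]), 'joint_velocities': array([ 0.00092438, -0.00096052, -0.00301046,  0.00015376, -0.00024737,
        0.00026169]), 'joint_efforts': array([-1.34516081e-04, -4.34823704e+01, -3.42695296e+01,  7.03275902e-02,
        3.40394920e-02, -4.25391750e-05]), 'tool_pos': array([0.25346701, 0.51587394, 0.40390954]), 'tool_rot': array([[-8.97446457e-01,  4.41122360e-01, -9.59264474e-04],
       [ 4.41123286e-01,  8.97445682e-01, -1.22261628e-03],
       [ 3.21564382e-04, -1.52038654e-03, -9.99998793e-01]]), 'wrist_force': array([ 0.25708386,  0.05819623, -0.29181096]), 'wrist_torque': array([ 0.00524598, -0.04135028,  0.02188948]), 'finger_force': 0.0, 'finger_gap': 0.08840153201645293}
```

View pics/scene0.png

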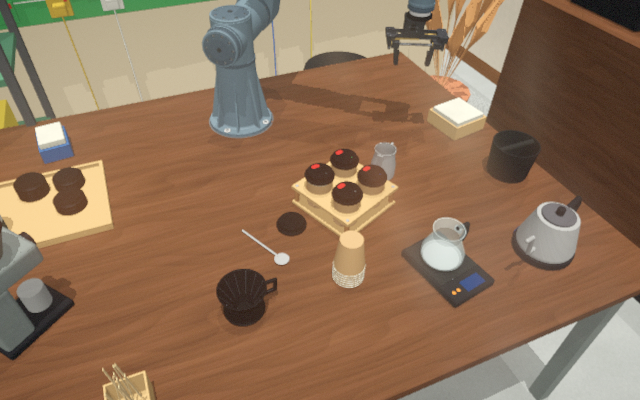

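View pics/top0.png

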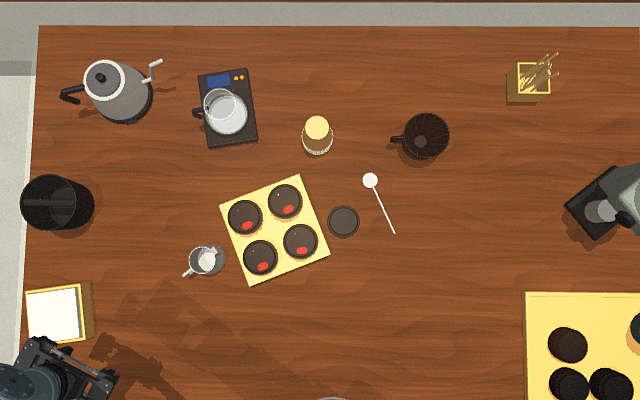

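The rack is the yellow board in top view, corners near (220,206), (300,176), (329,254), (250,286). The four seals are at (247,225), (288,210), (262,266) and (300,254). Next I'll locate them.

```bash
cat > m.py <<'E'
import cv2,numpy as np
def load(n): return np.load(n,allow_pickle=True).item()
def ray(f,uv,z):
    R=cv2.Rodrigues(np.array(f["rvec"],float))[0]; c=-R.T@np.array(f["tvec"]).ravel()
    d=R.T@np.array([(uv[0]-f["cx"])/f["fx"],(uv[1]-f["cy"])/f["fy"],1]); return (c+d*(z-c[2])/d[2])[:2]
E
python3 - <<'E'
from m import *
f=load("top0.npy"); im=f["frame"]; hsv=cv2.cvtColor(im,cv2.COLOR_BGR2HSV); 
roi=np.zeros(im.shape[:2],np.uint8); roi[165:295,210:340]=255
y=cv2.inRange(hsv,(15,60,150),(35,255,255))&roi
y=cv2.morphologyEx(y,cv2.MORPH_OPEN,np.ones((3,3)))
c=max(cv2.findContours(y,0,2)[0],key=cv2.contourArea)
hull=cv2.convexHull(c); q=cv2.boxPoints(cv2.minAreaRect(hull)); w=np.array([ray(f,p,.068) for p in q]); ctr=w.mean(0)
e=w[1]-w[0]; a=(np.arctan2(e[1],e[0])+np.pi/4)%(np.pi/2)-np.pi/4
print("rack",ctr,a,[np.linalg.norm(w[i]-w[i-1]) for i in range(4)])
X=np.array([np.cos(a),np.sin(a)]);Y=np.array([-X[1],X[0]])
tops=[ctr+sx*.052*X+sy*.052*Y for sx,sy in((-1,1),(-1,-1),(1,1),(1,-1))]
for nm in("top0.npy","scene0.npy"):
    g=load(nm);h=cv2.cvtColor(g["frame"],cv2.COLOR_BGR2HSV)
    r=cv2.inRange(h,(0,150,110),(9,255,255))|cv2.inRange(h,(172,150,110),(180,255,255))
    n,l,st,ce=cv2.connectedComponentsWithStats(r)
    for i in range(1,n):
        if st[i,4]<8: continue
        p=ray(g,ce[i],.121); 
        for k,t in enumerate(tops):
            d=p-t
            if np.linalg.norm(d)<.045: print(nm,k+1,"top",t.round(4),"seal",p.round(4),"rackframe mm",(d@X*1e3).round(1),(d@Y*1e3).round(1),st[i,4])
# dark lid circle centres in top view
dk=cv2.inRange(hsv,(0,0,0),(180,255,75))&roi
n,l,st,ce=cv2.connectedComponentsWithStats(cv2.morphologyEx(dk,cv2.MORPH_CLOSE,np.ones((9,9))))
for i in range(1,n):
    if st[i,4]>300: print(ce[i],st[i],ray(f,ce[i],.115).round(4))
E
```

```text
rack [0.54043112 0.15056864] 0.38829491665472915 [np.float64(0.2184736712135952), np.float64(0.2212960202274625), np.float64(0.21910217241771893), np.float64(0.21785013103652764)]
top0.npy 4 top [0.6082 0.1221] seal [0.588  0.1117] rackframe mm -22.7 -2.0 67
top0.npy 3 top [0.5689 0.2184] seal [0.549 0.209] rackframe mm -22.0 -1.2 68
top0.npy 2 top [0.512  0.0828] seal [0.4903 0.0778] rackframe mm -22.0 3.7 67
top0.npy 1 top [0.4726 0.179 ] seal [0.4524 0.1701] rackframe mm -22.1 -0.6 71
scene0.npy 1 top [0.4726 0.179 ] seal [0.4529 0.1715] rackframe mm -21.1 0.6 36
scene0.npy 2 top [0.512  0.0828] seal [0.4872 0.0822] rackframe mm -23.1 8.9 38
scene0.npy 3 top [0.5689 0.2184] seal [0.551  0.2106] rackframe mm -19.5 -0.4 36
scene0.npy 4 top [0.6082 0.1221] seal [0.5895 0.1135] rackframe mm -20.6 -0.9 41
[259.65765766 262.41441441] [243 240  34  43 444] [0.4602 0.1775]
```

In the scene view cup 2's seal is displaced from where the top view puts it, by the amount expected if it stands about 4 mm high. I'll test cup 2 first, with fingers shut and their long side parallel to the rock axis. The first move goes above its left side.

```bash
R='{"rot":[0,0,-0.5],"xyz":[0.6,-0.97,0],"gripper":0}'; 
python3 -m inch '[{"rot":[0,0,-0.5],"xyz":[0.6,-0.96,0],"gripper":0},{"rot":[0,0,-0.5],"xyz":[0.6,-0.96,0],"gripper":0},{"rot":[0,0,-0.5],"xyz":[0.6,-0.96,0],"gripper":0},{"rot":[0,0,-0.5],"xyz":[0.6,-0.96,0],"gripper":0},{"rot":[0,0,-0.5],"xyz":[0.6,-0.96,0],"gripper":0},{"rot":[0,0,-0.5],"xyz":[0.6,-0.96,0],"gripper":0},{"rot":[0,0,-0.5],"xyz":[0.6,-0.96,0],"gripper":0},{"rot":[0,0,-0.5],"xyz":[0.6,-0.96,0],"gripper":0}]' 10
python3 -m inch '[{"rot":[0,0,-0.5],"xyz":[0.6,-0.96,0],"gripper":0},{"rot":[0,0,-0.5],"xyz":[0.6,-0.96,0],"gripper":0},{"rot":[0,0,-0.5],"xyz":[0.6,-0.96,0],"gripper":0},{"rot":[0,0,-0.5],"xyz":[0.6,-0.96,0],"gripper":0},{"rot":[0,0,-0.5],"xyz":[0.6,-0.96,0],"gripper":0},{"rot":[0,0,-0.5],"xyz":[0.6,-0.96,0],"gripper":0},{"rot":[0,0,-0.5],"xyz":[0.6,-0.96,0],"gripper":0},{"rot":[0,0,-0.5],"xyz":[0.6,-0.96,0],"gripper":0}]'
python3 -m inch '[{"rot":[0,0,-0.5],"xyz":[0.5,-1,-1],"gripper":0},{"rot":[0,0,0],"xyz":[0,0,-1],"gripper":0},{"rot":[0,0,0],"xyz":[0,0,-1],"gripper":0},{"rot":[0,0,0],"xyz":[0,0,0],"gripper":0},{"rot":[0,0,0],"xyz":[0,0,0],"gripper":0}]'
python3 -c "
from bench import arm
s=arm.sense();print(s['tool_rot'],s['joints'])"
```

```text
clock: 0.9
tool_pos: [0.3739, 0.323, 0.4044]
tool_rot: [[-0.639, 0.769, -0.001], [0.769, 0.639, -0.0], [0.0, -0.001, -1.0]]
wrist_force: [-0.1, -0.1, 0.1]
finger_gap: 0.026
finger_force: 0.0
clock: 1.7
tool_pos: [0.4939, 0.131, 0.4043]
tool_rot: [[-0.271, 0.963, -0.001], [0.963, 0.271, 0.0], [0.0, -0.001, -1.0]]
wrist_force: [0.7, -0.2, 0.4]
finger_gap: 0.0005
finger_force: 0.0
clock: 2.2
tool_pos: [0.506, 0.1071, 0.3296]
tool_rot: [[-0.222, 0.975, -0.001], [0.975, 0.222, 0.0], [0.0, -0.001, -1.0]]
wrist_force: [-0.6, 0.5, 0.5]
finger_gap: 0.0005
finger_force: 0.0
[[-2.22045185e-01  9.75035375e-01 -1.39791411e-03]
 [ 9.75036311e-01  2.22045470e-01  5.00274186e-05]
 [ 3.59178997e-04 -1.35190867e-03 -9.99999022e-01]] [-2.11770512e-02  1.35290466e-01  1.82053654e+00  2.20149532e-05
  1.18716431e+00 -2.45097082e-01]
```

```bash

python3 -m inch '[{"rot":[0,0,0],"xyz":[0,0,-0.6],"gripper":0},{"rot":[0,0,0],"xyz":[0,0,-0.6],"gripper":0},{"rot":[0,0,0],"xyz":[0,0,0],"gripper":0}]'|egrep 'pos|force'
python3 -m inch '[{"rot":[0,0,0],"xyz":[0,0,-0.04],"gripper":0},{"rot":[0,0,0],"xyz":[0,0,-0.04],"gripper":0},{"rot":[0,0,0],"xyz":[0,0,0],"gripper":0}]'|egrep 'pos|wrist'
python3 -m inch '[{"rot":[0,0,0],"xyz":[0,0,-0.04],"gripper":0},{"rot":[0,0,0],"xyz":[0,0,-0.04],"gripper":0},{"rot":[0,0,0],"xyz":[0,0,0],"gripper":0}]'|egrep 'pos|wrist'
python3 -m inch '[{"rot":[0,0,0],"xyz":[0,0,-0.04],"gripper":0},{"rot":[0,0,0],"xyz":[0,0,0],"gripper":0}]'|egrep 'pos|wrist'
python3 -m inch '[{"rot":[0,0,0],"xyz":[0,0,-0.04],"gripper":0},{"rot":[0,0,0],"xyz":[0,0,0],"gripper":0}]'|egrep 'pos|wrist'
python3 -m inch '[{"rot":[0,0,0],"xyz":[0,0,-0.04],"gripper":0},{"rot":[0,0,0],"xyz":[0,0,0],"gripper":0}]'|egrep 'pos|wrist'
```

```text
tool_pos: [0.5059, 0.1073, 0.2997]
wrist_force: [0.1, 0.2, -0.2]
finger_force: 0.0
tool_pos: [0.5065, 0.1071, 0.2987]
wrist_force: [0.1, -0.6, 0.8]
tool_pos: [0.5061, 0.1071, 0.2956]
wrist_force: [-0.8, -0.5, 0.6]
tool_pos: [0.506, 0.1071, 0.2945]
wrist_force: [-0.2, 0.8, 0.2]
tool_pos: [0.5061, 0.1071, 0.2935]
wrist_force: [0.4, 0.3, -0.4]
tool_pos: [0.5061, 0.1071, 0.2926]
wrist_force: [-0.8, -0.8, 0.2]
```

```bash
python3 - <<'E'
from bench import arm
import cv2
f=arm.grab_frame("scene")["frame"][60:250,230:450]
cv2.imwrite("pics/a.png",cv2.resize(f,None,fx=3,fy=3,interpolation=cv2.INTER_CUBIC))
E
```

```text
(no output)
```

View pics/a.png

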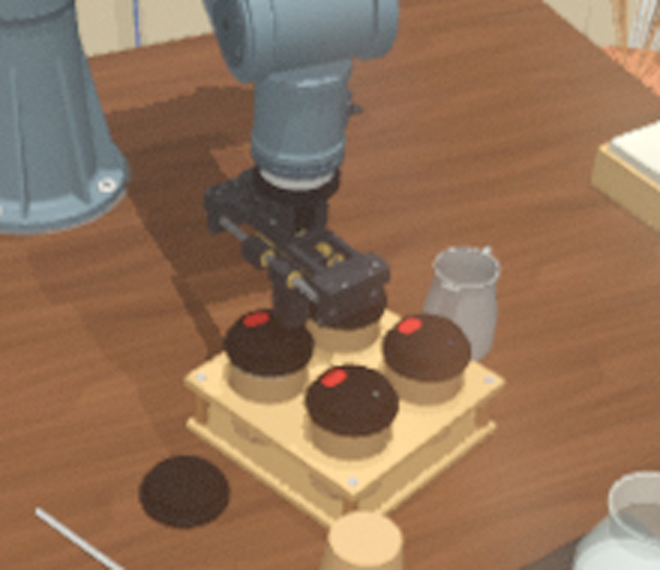

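The picture shows the shut fingertips at about (292,315), just above the +y side of cup 2 (lid at (268,345)) and clear of the other lids. I'll keep going down.

```bash

python3 -m inch '[{"rot":[0,0,0],"xyz":[0,0,-0.04],"gripper":0},{"rot":[0,0,0],"xyz":[0,0,0],"gripper":0}]'|egrep 'pos|wrist'
python3 -m inch '[{"rot":[0,0,0],"xyz":[0,0,-0.04],"gripper":0},{"rot":[0,0,0],"xyz":[0,0,0],"gripper":0}]'|egrep 'pos|wrist'
python3 -m inch '[{"rot":[0,0,0],"xyz":[0,0,-0.04],"gripper":0},{"rot":[0,0,0],"xyz":[0,0,0],"gripper":0}]'|egrep 'pos|wrist'
python3 -m inch '[{"rot":[0,0,0],"xyz":[0,0,-0.04],"gripper":0},{"rot":[0,0,0],"xyz":[0,0,0],"gripper":0}]'|egrep 'pos|wrist'
```

```text
tool_pos: [0.5061, 0.107, 0.2916]
wrist_force: [-0.3, -0.6, 0.2]
tool_pos: [0.5062, 0.1071, 0.2908]
wrist_force: [0.4, 0.4, 0.2]
tool_pos: [0.5062, 0.1072, 0.2898]
wrist_force: [-0.4, 1.7, 2.5]
tool_pos: [0.5064, 0.1074, 0.2895]
wrist_force: [-1.4, 3.1, 7.0]
```

Stiff at a tip height of 124 mm, so this is either the lowered side of a tipped lid or a seated lid. I'll try the right side.

```bash

python3 -m inch '[{"rot":[0,0,0],"xyz":[0,0,0.5],"gripper":0},{"rot":[0,0,0],"xyz":[0.22,-0.96,0],"gripper":0},{"rot":[0,0,0],"xyz":[0.22,-0.96,0],"gripper":0},{"rot":[0,0,0],"xyz":[0,0,-0.2],"gripper":0},{"rot":[0,0,0],"xyz":[0,0,0],"gripper":0},{"rot":[0,0,0],"xyz":[0,0,0],"gripper":0}]'|egrep 'pos|wrist'
python3 -m inch '[{"rot":[0,0,0],"xyz":[0,0,-0.04],"gripper":0},{"rot":[0,0,0],"xyz":[0,0,0],"gripper":0}]'|egrep 'pos|wrist'
python3 -m inch '[{"rot":[0,0,0],"xyz":[0,0,-0.04],"gripper":0},{"rot":[0,0,0],"xyz":[0,0,0],"gripper":0}]'|egrep 'pos|wrist'
python3 -m inch '[{"rot":[0,0,0],"xyz":[0,0,-0.04],"gripper":0},{"rot":[0,0,0],"xyz":[0,0,0],"gripper":0}]'|egrep 'pos|wrist'
python3 -m inch '[{"rot":[0,0,0],"xyz":[0,0,-0.04],"gripper":0},{"rot":[0,0,0],"xyz":[0,0,0],"gripper":0}]'|egrep 'pos|wrist'
```

```text
tool_pos: [0.5168, 0.0595, 0.296]
wrist_force: [-0.2, 0.3, -0.0]
tool_pos: [0.5169, 0.0597, 0.2951]
wrist_force: [-0.9, 0.2, 0.2]
tool_pos: [0.5171, 0.0593, 0.2942]
wrist_force: [0.2, 0.2, 0.1]
tool_pos: [0.5172, 0.0591, 0.2932]
wrist_force: [0.9, -0.7, 0.2]
tool_pos: [0.5171, 0.059, 0.2921]
wrist_force: [0.4, -1.7, 0.4]
```

```bash

python3 -m inch '[{"rot":[0,0,0],"xyz":[0,0,-0.03],"gripper":0},{"rot":[0,0,0],"xyz":[0,0,0],"gripper":0},{"rot":[0,0,0],"xyz":[0,0,0],"gripper":0}]'|egrep 'pos|wrist'
python3 -m inch '[{"rot":[0,0,0],"xyz":[0,0,-0.03],"gripper":0},{"rot":[0,0,0],"xyz":[0,0,0],"gripper":0},{"rot":[0,0,0],"xyz":[0,0,0],"gripper":0}]'|egrep 'pos|wrist'
python3 -m inch '[{"rot":[0,0,0],"xyz":[0,0,-0.03],"gripper":0},{"rot":[0,0,0],"xyz":[0,0,0],"gripper":0},{"rot":[0,0,0],"xyz":[0,0,0],"gripper":0}]'|egrep 'pos|wrist'
```

```text
tool_pos: [0.517, 0.0591, 0.2914]
wrist_force: [0.5, -0.3, -0.8]
tool_pos: [0.5171, 0.0591, 0.2907]
wrist_force: [0.3, -1.4, 0.1]
tool_pos: [0.5172, 0.059, 0.2901]
wrist_force: [0.5, -1.5, 1.4]
```

```bash

python3 -m inch '[{"rot":[0,0,0],"xyz":[0,0,0],"gripper":0}]'|egrep 'pos|wrist'
python3 -m inch '[{"rot":[0,0,0],"xyz":[0,0,-0.03],"gripper":0},{"rot":[0,0,0],"xyz":[0,0,0],"gripper":0}]'|egrep 'pos|wrist'
python3 -m inch '[{"rot":[0,0,0],"xyz":[0,0,0],"gripper":0}]'|egrep 'pos|wrist'
python3 - <<'E'
from m import *
from bench import arm
for n in ("top","scene"):
    g=arm.grab_frame(n);h=cv2.cvtColor(g["frame"],cv2.COLOR_BGR2HSV);np.save(n+"1.npy",g,allow_pickle=True)
    for k,gg in(("before",load(n+"0.npy")),("now",g)):
        h=cv2.cvtColor(gg["frame"],cv2.COLOR_BGR2HSV)
        r=cv2.inRange(h,(0,150,110),(9,255,255))|cv2.inRange(h,(172,150,110),(180,255,255))
        m,l,st,ce=cv2.connectedComponentsWithStats(r)
        print(n,k,[(ce[i].round(1).tolist(),int(st[i,4])) for i in range(1,m) if st[i,4]>8 and 200<ce[i][0]<420 and 140<ce[i][1]<290])
E
```

```text
tool_pos: [0.5172, 0.059, 0.2901]
wrist_force: [0.4, -1.3, 2.4]
tool_pos: [0.5173, 0.0589, 0.2895]
wrist_force: [0.4, -1.0, 3.3]
tool_pos: [0.5173, 0.059, 0.2895]
wrist_force: [-0.5, -2.3, 4.8]
top before [([287.9, 208.8], 67), ([246.9, 224.8], 68), ([301.6, 250.2], 67), ([262.4, 265.9], 71)]
top now [([246.9, 224.9], 67), ([260.0, 266.2], 30)]
scene before [([338.6, 151.6], 36), ([315.1, 165.8], 38), ([366.2, 168.2], 36), ([340.8, 185.4], 41)]
scene now [([339.6, 150.5], 17), ([366.3, 168.2], 34), ([340.8, 185.4], 41)]
```

Both sides of cup 2 stop stiffly at the same height with no travel, so cup 2 looks seated. Next I'll test cup 1's right side, turned to its seal.

```bash

python3 -m inch '[{"rot":[0,0,0],"xyz":[0,0,0.8],"gripper":0},{"rot":[0,0,0.45],"xyz":[-0.35,0.98,0],"gripper":0},{"rot":[0,0,0.45],"xyz":[-0.35,0.98,0],"gripper":0},{"rot":[0,0,0.45],"xyz":[-0.35,0.98,0],"gripper":0},{"rot":[0,0,0.45],"xyz":[-0.35,0.98,0],"gripper":0},{"rot":[0,0,0],"xyz":[0,0,-0.5],"gripper":0},{"rot":[0,0,0],"xyz":[0,0,0],"gripper":0},{"rot":[0,0,0],"xyz":[0,0,0],"gripper":0}]'|egrep 'pos|wrist'
python3 -m inch '[{"rot":[0,0,0],"xyz":[0,0,-0.06],"gripper":0},{"rot":[0,0,0],"xyz":[0,0,0],"gripper":0}]'|egrep 'pos|wrist'
python3 -m inch '[{"rot":[0,0,0],"xyz":[0,0,-0.04],"gripper":0},{"rot":[0,0,0],"xyz":[0,0,0],"gripper":0}]'|egrep 'pos|wrist'
python3 -m inch '[{"rot":[0,0,0],"xyz":[0,0,-0.04],"gripper":0},{"rot":[0,0,0],"xyz":[0,0,0],"gripper":0}]'|egrep 'pos|wrist'
python3 -m inch '[{"rot":[0,0,0],"xyz":[0,0,-0.04],"gripper":0},{"rot":[0,0,0],"xyz":[0,0,0],"gripper":0}]'|egrep 'pos|wrist'
```

```text
tool_pos: [0.482, 0.1565, 0.2958]
wrist_force: [0.3, 0.1, 0.2]
tool_pos: [0.4824, 0.1564, 0.2951]
wrist_force: [-0.2, 0.7, -0.4]
tool_pos: [0.4822, 0.1568, 0.2942]
wrist_force: [0.4, -0.4, 0.0]
tool_pos: [0.4821, 0.157, 0.2931]
wrist_force: [0.4, -0.9, -0.1]
tool_pos: [0.4821, 0.1571, 0.2921]
wrist_force: [0.7, 0.6, 0.6]
```

```bash

python3 -m inch '[{"rot":[0,0,0],"xyz":[0,0,-0.04],"gripper":0},{"rot":[0,0,0],"xyz":[0,0,0],"gripper":0}]'|egrep 'pos|wrist'
python3 -m inch '[{"rot":[0,0,0],"xyz":[0,0,-0.04],"gripper":0},{"rot":[0,0,0],"xyz":[0,0,0],"gripper":0}]'|egrep 'pos|wrist'
python3 -m inch '[{"rot":[0,0,0],"xyz":[0,0,-0.04],"gripper":0},{"rot":[0,0,0],"xyz":[0,0,0],"gripper":0}]'|egrep 'pos|wrist'
```

```text
tool_pos: [0.4821, 0.1571, 0.2911]
wrist_force: [0.7, -0.1, -0.4]
tool_pos: [0.4821, 0.1571, 0.2901]
wrist_force: [0.1, 0.2, 0.7]
tool_pos: [0.4821, 0.1571, 0.2891]
wrist_force: [-0.0, -0.8, -0.1]
```

```bash

python3 -m inch '[{"rot":[0,0,0],"xyz":[0,0,-0.04],"gripper":0},{"rot":[0,0,0],"xyz":[0,0,0],"gripper":0}]'|egrep 'pos|wrist'
python3 -m inch '[{"rot":[0,0,0],"xyz":[0,0,-0.04],"gripper":0},{"rot":[0,0,0],"xyz":[0,0,0],"gripper":0}]'|egrep 'pos|wrist'
python3 -m inch '[{"rot":[0,0,0],"xyz":[0,0,-0.02],"gripper":0},{"rot":[0,0,0],"xyz":[0,0,0],"gripper":0}]'|egrep 'pos|wrist'
```

```text
tool_pos: [0.4821, 0.1571, 0.2881]
wrist_force: [-0.1, 0.3, -0.7]
tool_pos: [0.4823, 0.1571, 0.2874]
wrist_force: [0.1, -1.1, 2.2]
tool_pos: [0.4824, 0.157, 0.2874]
wrist_force: [-1.3, -0.9, 5.5]
```

Cup 1 stops at 287.8 mm, about 2.5 mm lower than cup 2. That makes cup 2 the high lid, stopped in both tipped positions. I'll re-press cup 2's left side and watch for rocking travel starting near 294 mm.

```bash

python3 -m inch '[{"rot":[0,0,0],"xyz":[0,0,0.8],"gripper":0},{"rot":[0,0,-0.6],"xyz":[0.32,-0.67,0],"gripper":0},{"rot":[0,0,-0.6],"xyz":[0.32,-0.67,0],"gripper":0},{"rot":[0,0,-0.6],"xyz":[0.32,-0.67,0],"gripper":0},{"rot":[0,0,0],"xyz":[0,0,-0.3],"gripper":0},{"rot":[0,0,0],"xyz":[0,0,0],"gripper":0},{"rot":[0,0,0],"xyz":[0,0,0],"gripper":0}]'|egrep 'pos|wrist'
python3 -m inch '[{"rot":[0,0,0],"xyz":[0,0,-0.06],"gripper":0},{"rot":[0,0,0],"xyz":[0,0,0],"gripper":0}]'|egrep 'pos|wrist'
for i in 1 2 3; do python3 -m inch '[{"rot":[0,0,0],"xyz":[0,0,0],"gripper":0}]'|egrep 'wrist';done
python3 -m inch '[{"rot":[0,0,0],"xyz":[0,0,-0.06],"gripper":0},{"rot":[0,0,0],"xyz":[0,0,0],"gripper":0}]'|egrep 'pos|wrist'
for i in 1 2 3; do python3 -m inch '[{"rot":[0,0,0],"xyz":[0,0,0],"gripper":0}]'|egrep 'wrist';done
python3 -m inch '[{"rot":[0,0,0],"xyz":[0,0,-0.06],"gripper":0}]'|egrep 'pos|wrist'
for i in 1 2 3; do python3 -m inch '[{"rot":[0,0,0],"xyz":[0,0,0],"gripper":0}]'|egrep 'wrist';done
```

```text
tool_pos: [0.5055, 0.1074, 0.2985]
wrist_force: [0.8, 0.5, 1.5]
tool_pos: [0.5058, 0.1074, 0.2975]
wrist_force: [0.6, 0.5, -0.2]
wrist_force: [0.1, 0.4, -0.8]
wrist_force: [0.1, -0.0, 0.0]
wrist_force: [1.7, -0.1, 0.5]
tool_pos: [0.506, 0.1068, 0.296]
wrist_force: [0.0, 0.2, 0.8]
wrist_force: [0.2, -0.2, -0.3]
wrist_force: [1.3, -0.2, 0.2]
wrist_force: [0.4, 0.5, 0.7]
tool_pos: [0.5062, 0.1068, 0.2949]
wrist_force: [-0.4, 0.7, 0.8]
wrist_force: [-0.5, 0.2, -0.1]
wrist_force: [0.3, -0.8, 0.7]
wrist_force: [0.2, -0.5, 0.4]
```

```bash

for k in 1 2 3 4; do
python3 -m inch '[{"rot":[0,0,0],"xyz":[0,0,-0.04],"gripper":0}]'|egrep 'pos|wrist'
for i in 1 2 3; do python3 -m inch '[{"rot":[0,0,0],"xyz":[0,0,0],"gripper":0}]'|egrep 'wrist';done; done
```

```text
tool_pos: [0.5062, 0.1068, 0.2938]
wrist_force: [0.6, 0.5, 0.2]
wrist_force: [0.0, 0.7, -0.8]
wrist_force: [0.3, 0.2, 0.4]
wrist_force: [-0.3, -0.5, -0.6]
tool_pos: [0.5062, 0.1068, 0.2928]
wrist_force: [-0.4, 0.2, 1.7]
wrist_force: [0.1, 0.5, 1.3]
wrist_force: [-0.8, 0.1, 0.3]
wrist_force: [-0.2, -0.3, 0.6]
tool_pos: [0.5061, 0.1068, 0.2918]
wrist_force: [0.4, 0.8, 0.9]
wrist_force: [0.9, 0.1, 0.1]
wrist_force: [0.6, 0.5, 0.0]
wrist_force: [-0.4, 0.4, -0.3]
tool_pos: [0.5062, 0.1069, 0.2909]
wrist_force: [-0.2, 0.7, 1.9]
wrist_force: [-0.8, 0.8, -0.3]
wrist_force: [0.2, 0.4, 0.1]
wrist_force: [-0.5, -0.1, 1.0]
```

Contact starts near 293 mm at about 1 N and then yields, so it rocks. I'll finish the tip to its stop, lift, turn 90° and go over the red seal end.

```bash

python3 -m inch '[{"rot":[0,0,0],"xyz":[0,0,-0.05],"gripper":0},{"rot":[0,0,0],"xyz":[0,0,0],"gripper":0},{"rot":[0,0,0],"xyz":[0,0,0],"gripper":0}]'|egrep 'pos|wrist'
python3 -m inch '[{"rot":[0,0,0],"xyz":[0,0,0.8],"gripper":0},{"rot":[0,0,1],"xyz":[-0.1,-0.15,0],"gripper":0},{"rot":[0,0,1],"xyz":[-0.1,-0.15,0],"gripper":0},{"rot":[0,0,1],"xyz":[-0.1,-0.15,0],"gripper":0},{"rot":[0,0,1],"xyz":[-0.1,-0.15,0],"gripper":0},{"rot":[0,0,1],"xyz":[-0.1,-0.15,0],"gripper":0},{"rot":[0,0,1],"xyz":[-0.1,-0.15,0],"gripper":0},{"rot":[0,0,1],"xyz":[-0.1,-0.15,0],"gripper":0}]'|egrep 'pos|wrist'
python3 -m inch '[{"rot":[0,0,1],"xyz":[-0.1,-0.15,0],"gripper":0},{"rot":[0,0,1],"xyz":[0,0,0],"gripper":0},{"rot":[0,0,1],"xyz":[0,0,0],"gripper":0},{"rot":[0,0,1],"xyz":[0,0,0],"gripper":0},{"rot":[0,0,1],"xyz":[0,0,0],"gripper":0},{"rot":[0,0,1],"xyz":[0,0,0],"gripper":0},{"rot":[0,0,1],"xyz":[0,0,0],"gripper":0},{"rot":[0,0,1],"xyz":[0,0,0],"gripper":0}]'
python3 -m inch '[{"rot":[0,0,0],"xyz":[0,0,-0.5],"gripper":0},{"rot":[0,0,0],"xyz":[0,0,0],"gripper":0},{"rot":[0,0,0],"xyz":[0,0,0],"gripper":0}]'|egrep 'clock|pos|wrist'
python3 - <<'E'
from bench import arm
import cv2
f=arm.grab_frame("scene")["frame"][100:250,260:440]
g=arm.grab_frame("top")["frame"][160:310,190:370]
import numpy as np
cv2.imwrite("pics/b.png",cv2.resize(np.hstack([f,g]),None,fx=2.2,fy=2.2,interpolation=cv2.INTER_CUBIC))
E
```

```text
tool_pos: [0.5062, 0.1069, 0.2897]
wrist_force: [-1.0, 1.8, 2.6]
tool_pos: [0.4883, 0.0802, 0.3091]
wrist_force: [0.5, 1.2, -0.2]
clock: 15.75
tool_pos: [0.486, 0.0767, 0.3091]
tool_rot: [[-0.974, -0.226, -0.001], [-0.226, 0.974, -0.0], [0.001, -0.0, -1.0]]
wrist_force: [-0.2, -0.3, -0.2]
finger_gap: 0.0005
finger_force: 0.0
clock: 16.05
tool_pos: [0.4857, 0.0768, 0.296]
wrist_force: [0.1, 0.4, 0.0]
```

View pics/b.png

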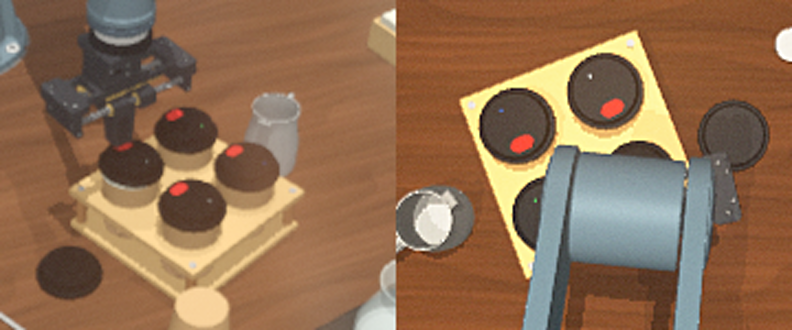

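Cup 2's lid at (130,165) in the left half is plainly tipped, with a light gap under its near rim, and the fingertips at (118,125) are over its red seal. Cup 2 is the loose one. Now I'll press the seal end.

```bash

python3 -m inch '[{"rot":[0,0,0],"xyz":[0,0,-0.08],"gripper":0},{"rot":[0,0,0],"xyz":[0,0,-0.04],"gripper":0},{"rot":[0,0,0],"xyz":[0,0,0],"gripper":0}]'|egrep 'pos|wrist'
for i in 1 2 3 4 5 6; do python3 -m inch '[{"rot":[0,0,0],"xyz":[0,0,-0.04],"gripper":0},{"rot":[0,0,0],"xyz":[0,0,0],"gripper":0}]'|egrep 'pos|wrist'; done
```

```text
tool_pos: [0.4861, 0.0768, 0.2939]
wrist_force: [-0.3, -0.5, 1.2]
tool_pos: [0.4861, 0.0768, 0.2929]
wrist_force: [-0.0, -0.4, 1.2]
tool_pos: [0.4862, 0.0767, 0.2922]
wrist_force: [-0.6, -0.9, 1.4]
tool_pos: [0.4864, 0.0766, 0.2915]
wrist_force: [-1.2, -2.1, 5.0]
tool_pos: [0.4866, 0.0765, 0.2908]
wrist_force: [-1.9, -2.7, 5.9]
tool_pos: [0.4865, 0.0765, 0.2899]
wrist_force: [-2.7, -1.4, 8.3]
tool_pos: [0.4865, 0.0765, 0.2889]
wrist_force: [-1.7, -3.0, 8.3]
```

It's moving down at 8 N, so I'll continue to the seat.

```bash

for i in 1 2 3 4; do python3 -m inch '[{"rot":[0,0,0],"xyz":[0,0,-0.03],"gripper":0},{"rot":[0,0,0],"xyz":[0,0,0],"gripper":0}]'|egrep 'pos|wrist'; done
```

```text
tool_pos: [0.4866, 0.0764, 0.2884]
wrist_force: [-3.3, -2.7, 10.0]
tool_pos: [0.4867, 0.0764, 0.2881]
wrist_force: [-4.0, -3.5, 13.3]
tool_pos: [0.4868, 0.0763, 0.2877]
wrist_force: [-6.1, -4.1, 16.4]
tool_pos: [0.4868, 0.0763, 0.2872]
wrist_force: [-6.1, -4.3, 19.2]
```

Stiff from 288 mm on, so the seal end is home. Now the end across from it.

```bash

python3 -m inch '[{"rot":[0,0,0],"xyz":[0,0,0.6],"gripper":0},{"rot":[0,0,0],"xyz":[0.68,0.155,0],"gripper":0},{"rot":[0,0,0],"xyz":[0.68,0.155,0],"gripper":0},{"rot":[0,0,0],"xyz":[0.68,0.155,0],"gripper":0},{"rot":[0,0,0],"xyz":[0,0,-0.2],"gripper":0},{"rot":[0,0,0],"xyz":[0,0,0],"gripper":0},{"rot":[0,0,0],"xyz":[0,0,0],"gripper":0}]'|egrep 'pos|wrist'
for i in 1 2 3 4 5 6; do python3 -m inch '[{"rot":[0,0,0],"xyz":[0,0,-0.04],"gripper":0},{"rot":[0,0,0],"xyz":[0,0,0],"gripper":0}]'|egrep 'pos|wrist'; done
```

```text
tool_pos: [0.5361, 0.0884, 0.2942]
wrist_force: [0.5, -0.0, 0.1]
tool_pos: [0.5367, 0.0884, 0.2939]
wrist_force: [-0.9, -0.5, -0.2]
tool_pos: [0.537, 0.0884, 0.293]
wrist_force: [-0.3, -0.7, 0.1]
tool_pos: [0.5371, 0.0884, 0.2919]
wrist_force: [1.0, 0.2, -0.8]
tool_pos: [0.5371, 0.0884, 0.2908]
wrist_force: [0.1, -0.4, -0.1]
tool_pos: [0.5371, 0.0884, 0.2898]
wrist_force: [0.0, -0.7, 0.8]
tool_pos: [0.5373, 0.0884, 0.2892]
wrist_force: [0.4, -0.1, 1.5]
```

```bash

for i in 1 2 3 4 5; do python3 -m inch '[{"rot":[0,0,0],"xyz":[0,0,-0.03],"gripper":0},{"rot":[0,0,0],"xyz":[0,0,0],"gripper":0}]'|egrep 'pos|wrist'; done
```

```text
tool_pos: [0.5375, 0.0885, 0.2889]
wrist_force: [1.1, -0.2, 4.6]
tool_pos: [0.5376, 0.0885, 0.2883]
wrist_force: [-0.2, 1.3, 5.6]
tool_pos: [0.5376, 0.0885, 0.2876]
wrist_force: [0.4, 0.0, 6.4]
tool_pos: [0.5377, 0.0885, 0.2872]
wrist_force: [0.2, 1.0, 8.0]
tool_pos: [0.538, 0.0885, 0.287]
wrist_force: [0.2, 0.7, 10.8]
```

```bash

for i in 1 2 3; do python3 -m inch '[{"rot":[0,0,0],"xyz":[0,0,-0.03],"gripper":0},{"rot":[0,0,0],"xyz":[0,0,0],"gripper":0}]'|egrep 'pos|wrist'; done
```

```text
tool_pos: [0.5383, 0.0885, 0.2868]
wrist_force: [-2.3, 0.6, 13.4]
tool_pos: [0.5387, 0.0885, 0.2867]
wrist_force: [-2.2, 1.5, 15.7]
tool_pos: [0.539, 0.0885, 0.2865]
wrist_force: [-1.1, 1.0, 19.2]
```

Stiff at 287 mm, so that end is home. I'll check the seal end again.

```bash

python3 -m inch '[{"rot":[0,0,0],"xyz":[0,0,0.6],"gripper":0},{"rot":[0,0,0],"xyz":[-0.68,-0.155,0],"gripper":0},{"rot":[0,0,0],"xyz":[-0.68,-0.155,0],"gripper":0},{"rot":[0,0,0],"xyz":[-0.68,-0.155,0],"gripper":0},{"rot":[0,0,0],"xyz":[0,0,-0.36],"gripper":0},{"rot":[0,0,0],"xyz":[0,0,0],"gripper":0},{"rot":[0,0,0],"xyz":[0,0,0],"gripper":0}]'|egrep 'pos|wrist'
for i in 1 2 3 4 5 6; do python3 -m inch '[{"rot":[0,0,0],"xyz":[0,0,-0.03],"gripper":0},{"rot":[0,0,0],"xyz":[0,0,0],"gripper":0}]'|egrep 'pos|wrist'; done
```

```text
tool_pos: [0.4866, 0.0768, 0.2887]
wrist_force: [-0.2, 0.2, -0.0]
tool_pos: [0.4865, 0.0769, 0.2881]
wrist_force: [-0.1, 0.8, -0.1]
tool_pos: [0.4862, 0.0769, 0.2874]
wrist_force: [-0.0, -0.8, -0.6]
tool_pos: [0.4862, 0.0768, 0.287]
wrist_force: [-1.4, -0.2, 1.7]
tool_pos: [0.4863, 0.0768, 0.2869]
wrist_force: [-4.6, 0.8, 8.8]
tool_pos: [0.4864, 0.0768, 0.2868]
wrist_force: [-5.8, -1.1, 13.6]
tool_pos: [0.4865, 0.0768, 0.2866]
wrist_force: [-8.0, -0.5, 20.5]
```

The seal end is rigid at 287 mm too. I'll clear the hand and look.

```bash

python3 -m inch '[{"rot":[0,0,0],"xyz":[0,0,0.8],"gripper":0},{"rot":[0,0,0],"xyz":[0,0,1],"gripper":0},{"rot":[0,0,0],"xyz":[0,0,1],"gripper":0},{"rot":[0,0,0],"xyz":[-0.8,0,1],"gripper":0},{"rot":[0,0,0],"xyz":[-1,0,1],"gripper":0},{"rot":[0,0,0],"xyz":[-1,0,0],"gripper":0},{"rot":[0,0,0],"xyz":[-1,0,0],"gripper":0},{"rot":[0,0,0],"xyz":[0,0,0],"gripper":0}]'|egrep 'clock|pos|wrist'
python3 - <<'E'
from bench import arm
from m import *
f=arm.grab_frame("scene");g=arm.grab_frame("top")
cv2.imwrite("pics/c.png",cv2.resize(np.hstack([f["frame"][100:250,260:440],g["frame"][160:310,190:370]]),None,fx=2.2,fy=2.2,interpolation=cv2.INTER_CUBIC))
for n,gg in(("s0",load("scene0.npy")),("s",f),("t0",load("top0.npy")),("t",g)):
    h=cv2.cvtColor(gg["frame"],cv2.COLOR_BGR2HSV)
    r=cv2.inRange(h,(0,150,110),(9,255,255))|cv2.inRange(h,(172,150,110),(180,255,255))
    m,l,st,ce=cv2.connectedComponentsWithStats(r)
    print(n,[(ce[i].round(1).tolist(),int(st[i,4])) for i in range(1,m) if st[i,4]>8 and 200<ce[i][0]<420 and 140<ce[i][1]<290])
E
```

```text
clock: 24.65
tool_pos: [0.3891, 0.0771, 0.4043]
wrist_force: [0.8, 0.4, 0.1]
s0 [([338.6, 151.6], 36), ([315.1, 165.8], 38), ([366.2, 168.2], 36), ([340.8, 185.4], 41)]
s [([338.7, 151.7], 35), ([314.9, 166.8], 39), ([366.2, 168.2], 35), ([340.8, 185.3], 42)]
t0 [([287.9, 208.8], 67), ([246.9, 224.8], 68), ([301.6, 250.2], 67), ([262.4, 265.9], 71)]
t [([287.9, 208.8], 68), ([247.0, 224.8], 69), ([301.8, 250.2], 66), ([262.4, 265.8], 70)]
```

View pics/c.png

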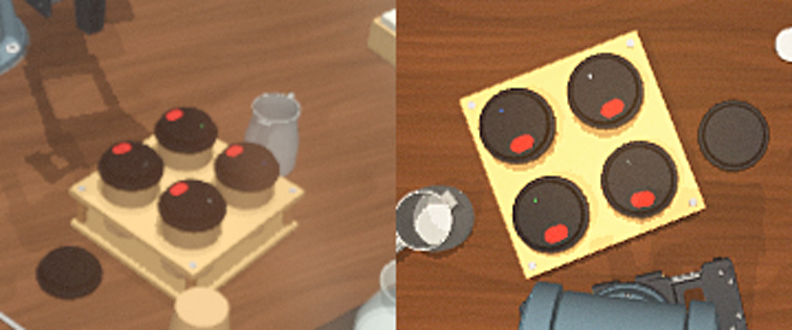

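All four lids now sit level. Cup 2's lid at (130,165) shows no gap, its seal is about 1 px lower in the scene view, and nothing else has moved. The hand is clear.

```bash
python3 -c "
from bench import arm
print(arm.finish_job())"
```

```text
the job is handed in; nothing more can be done
None
```

The loose lid was on the front right cup (cup 2); I pressed it home at the red seal and at the edge across from it, where it now stops rigidly and looks level (I did not re-press its sides), and I handed the job in with the hand clear and no cup or loose item visibly moved.

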